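# Index the sample wheel by one click

### The job

Turn the knurled wheel of the sample changer one click, pushing its rim round with a fingertip, so that the white dish comes to stand under the counting head with the wheel settled in its notch. Both sample discs just ride along in their pockets: do not touch or lift them, do not bump the counting head, and leave the other things on the desk where they are.

Things in the scene. Friction and masses are not known exactly. Their poses are not given: they have to be found in the camera images.
- changer: the sample changer's grey stand, fixed. Origin: on the desk, on the wheel's upright axis; z up, x from the wheel's axis towards the counting head and the column behind it, y left of x. Plinth under the wheel: radius 55 mm, 20 mm high. Foot: 14 mm high, x -13 to 137 mm, y -45 to 45 mm. Column: 26x52 mm, at x = 112 mm, 110 mm high
- wheel (a joint): turn of the wheel, rad, 0 at the start, positive anticlockwise from above; stops at -1.36 and 1.36. A detent has notches at -1.257, 0, 1.257 (one click = 72 degrees). Leaving 0 it resists with up to 0.15 N m (plus friction 0.01 N m, damping 0.05 N m s), springs back if let go too soon, and past 0.63 rad snaps on by itself to the next notch
- wheel_axis (a point): centre of the wheel's top, 46 mm above the desk. The wheel: level black disc with blue top, radius 75 mm, 24 mm thick (22 to 46 mm above the desk). Its rim has upright ridges 1.5 mm high, 10 mm apart, and is free all round but for the column 24 mm off it. On top: steel boss 10 mm high at the middle; five round pockets 72 degrees apart, 47 mm from the axis, with steel pins 7 mm high
- under_head (a point): point on the wheel's top below the centre of the counting head, 47 mm from the axis along the changer's x, 46 mm above the desk; fixed to the stand. At the start the pocket here is empty, and the white dish and the brass disc lie in the two pockets next to it, one on each side; which is on which side varies
- counting_head: the black upright cylinder, 50 mm across, that overhangs the wheel on a grey arm from the column; its underside is 78 mm and its top 125 mm above the desk, its centre above under_head. Its origin and axes are those of the changer
- planchet: the white dish: a shallow round dish 49 mm across, 9 mm high, loose in one pocket with about 1 mm of play; origin: centre of its underside
- brass_disc: a brass disc 49 mm across, 9 mm high, loose in another pocket with about 1 mm of play; origin: centre of its underside
- multimeter: a grey-black hand multimeter, 150x78x47 mm, lying near the front edge; origin: centre of its underside
- marker_red: a red and black pen, 138 long, 13 thick, lying near the front edge (mm); origin: centre of its underside
- parts_tin: a round open tin, 66 across, 20 high (mm); origin: centre of its underside
- calculator: a black calculator lying flat, 155x80x17 (mm); origin: centre of its underside

How it is judged (in metres and radians):
At the end, for the whole second after the job is handed in: The wheel rests in the notch one click from the start (within 0.1 rad, not moving), the white dish lies flat in its pocket with its centre within 6 mm of the point under the counting head, and the brass disc still lies flat in its own pocket (horizontal distance between planchet and under_head below 0.006 m and (value of joint wheel above 1.157 rad or value of joint wheel below -1.157 rad) and velocity of joint wheel between -0.05 and 0.05 rad/s and z of planchet in the frame of changer between 0.042 and 0.05 m and z of brass_disc in the frame of changer between 0.042 and 0.05 m and horizontal distance between brass_disc and wheel_axis between 0.041 and 0.053 m and angle between each of planchet, brass_disc's own z axis and vertical below 0.1 rad); the robot touches nothing.
It fails at once if the white dish or the brass disc is touched by the robot (contact force between any of the fingers, the arm and planchet above 0.5 N or contact force between any of the fingers, the arm and brass_disc above 0.5 N).
It fails at once if a sample disc is lifted out of its pocket (z of any of planchet, brass_disc in the frame of changer above 0.054 m).
It fails at once if the counting head is bumped (contact force between any of the fingers, the arm and counting_head above 2 N).
It fails at once if another thing on the desk is shifted more than 15 mm (distance of any of multimeter, marker_red, parts_tin, calculator from where it was at the start of the episode above 0.015 m).
It also fails if it takes over 56 s, if anything falls off the work surface, if the arm or the gripper's body presses on something with over 40 N, if the wrist force passes 120 N, or if a joint passes its speed limit or range.

### The arm

A 7-joint arm with a two-finger parallel gripper is mounted at the origin on a cart in front of the work surface, level with it; the furniture and walls round the work are solid. World frame = base frame: x ahead of the robot, y to its left, z up, the work surface at z = 0. Lengths are in m, angles in degrees, forces in N, time in s.
With the tool pointing down it reaches from about 0.425 to 0.975 m from the base axis. Payload 16.7 kg.
Tool frame: the origin (TCP) lies at the centre of the arm's flange, where the gripper is bolted on; the fingertips stand 173 mm ahead of it and the grasp point (between the pads) lies 155 mm ahead of it (arm.grasp_offset is the distance from the TCP to the grasp point, in m); z points along the fingers, x is the direction in which the jaws open and shut, and the axes are right-handed (so a half turn about z gives the same grasp; the last joint's range is limited). The gripper opens to 85 mm and grips with 20 to 120 N. Pads are 22 mm wide; open, the fingers measure 114 mm over their backs; the gripper's body (76 mm by 85 mm) begins 54 mm behind the grasp point. The pads swing forward as they close: fully open they stand 13 mm farther back than shut.
Start: joints at [-8.566, 24.414, 4.234, 92.017, -1.954, 63.644, -3.845], TCP at [0.675, -0, 0.405] pointing down, gripper open.
Joint ranges: [-163.25, 163.25], [-28.42, 122.38], [-70.27, 78.77], [12.13, 141.07], [-58.53, 238.53], [9.26, 117.41], [-156.51, 156.51]. Speed limits (degrees/s): [108.29, 108.29, 136.94, 136.94, 172.46, 172.46, 172.46].

### API

Orientations are given as a 3x3 rotation matrix whose columns are the frame's x, y, z axes.
In Python, from plant import arm, read_camera gives the robot as it stands.
- The arm moves only by the tool arm_command, never from a script. Its argument "rows" is a list of rows, each a list of 7 numbers: the finger opening in mm, from 0 to 85.4, then the shift along the tool's x, y, z in mm, then the turn, a rotation vector about the tool's x, y, z in degrees. In form: [[jaw, x, y, z, wx, wy, wz], ...]. A call has 1 to 10 rows; each row is the pose to reach, as a shift and turn from the pose commanded when the call began, along the tool's axes at that moment; what a row does not reach only later rows make up. A row lasts 1/10 s, in which the tool goes at most 50 mm and 8.59 degrees, less where a joint would pass 70% of its speed; a pose out of reach is approached as far as the arm can. A call with a gripper value outside its range is refused whole. The fingers move at their own pace and stop on an object; the grip force is fixed at half the most. Time passes only in rows, so rows that repeat a pose let the fingers close. It gives the time, the measured TCP pose, the force and the opening at its end, in the units of the state.
- arm.read_state(): the state, without advancing time (a new reading comes with each control period).
- read_camera(name): name is "scene" or "side" or "wrist"; returns a dict with "pixels" (420x560x3 uint8, red, green, blue), "z_map" (420x560 float32, m along the optical axis (not along the pixel's ray), 0 where there is no reading), "vfov" (degrees; the focal length in pixels is half the picture's height over the tangent of half this angle, whatever the lens; pixels are square), "cx", "cy" (the principal point, pixels), "R" (3x3) and "t" (3): a world point X has camera coordinates R X + t. Camera axes: x right, y down, z forward; pixel columns grow to the right and rows downward; lengths in m; the calibration is good to about 2 mm. A picture is of the moment at which its call begins.
- arm.finish_job(): hands the job in, once; it reports no verdict.
The state is a dict: "time_s": time; "qpos": joint angles; "joint_vel": joint speeds; "joint_efforts": joint torques, N m; "tool_pos": TCP position; "ee_rot": TCP orientation; "wrist_force": force on the tool from outside, world axes, zero at the start; "torque": the same for the moment, N m; "grip_width": opening from 0.0 (shut) to 1.0 (fully open).
Only numpy, scipy, OpenCV 4.12 (cv2) and the standard library are available. Lean on these libraries where they do the work, as an engineer would, in place of code of your own. Each camera call takes 0.05 s, during which the arm holds its last target.

## Working session

There is one attempt and no reset: what is moved stays moved. The work goes in short steps, Python scripts to look and compute and a tool call to move; the robot and the scene stay as the last step left them, time stands still between calls to the robot, and variables do not carry over. Pictures are saved under pics/ and viewed, and the job is handed in when it is done.

Besides the shell and the picture viewer there is one more tool, called after ">>>" as name(argument=value, ...), one argument or row to a line, values as JSON. arm_command: Moves the arm, as the interface text tells. Its arguments: {"type":"object","properties":{"rows":{"type":"array"}},"required":["rows"]}

```bash
mkdir -p pics; ls
python3 - <<'E'
from plant import arm, read_camera
import cv2,numpy as np
s=arm.read_state();print(s['time_s'],s['tool_pos'],np.round(s['ee_rot'],3).tolist(),s['grip_width'])
for n in["scene","side","wrist"]:
    c=read_camera(n);cv2.imwrite(f"pics/{n}0.png",c['pixels'][:,:,::-1]);np.savez(f"{n}0.npz",**c)
    print(n,c['vfov'],c['cx'],c['cy'],np.round(-c['R'].T@c['t'],3),np.round(c['R'][2],2))
E
```

```text
pics
0.0 [ 6.74812479e-01 -1.01021920e-05  4.04001987e-01] [[1.0, -0.0, -0.001], [-0.0, -1.0, -0.0], [-0.001, 0.0, -1.0]] 0.9972026188955019
scene 45.014947318552984 283.9250133002421 206.99692053429703 [0.125 1.075 0.58 ] [ 0.37 -0.76 -0.53]
side 47.944616621344224 273.9449466786865 203.6942831583403 [0.484 1.171 0.612] [-0.01 -0.83 -0.56]
wrist 65.5609865249766 273.36689215217064 211.1620107879087 [0.675 0.073 0.374] [-0.   -0.29 -0.96]
```

View pics/scene0.png

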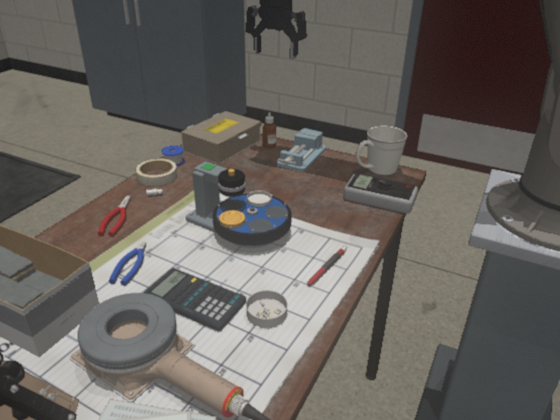

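View pics/side0.png

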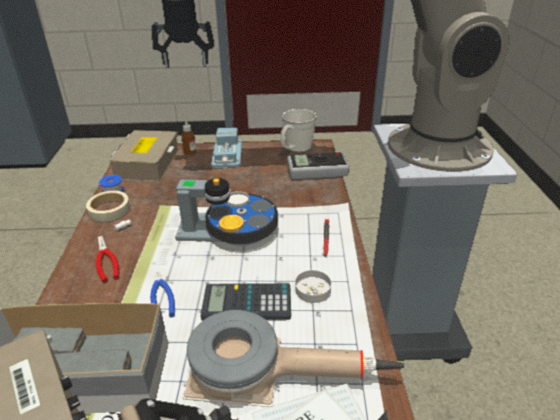

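View pics/wrist0.png

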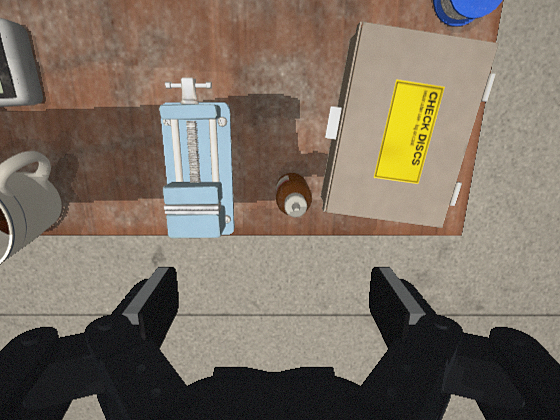

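The scene picture shows the wheel at about (252,217), with the brass disc near (232,218), the white dish near (260,200), and the head and column behind at (232,182) and (208,190). In the side picture the wheel is at about (242,217). The next step is to turn these into positions.

```bash
cat > h.py <<'E'
import numpy as np,cv2
def cam(c):
    f=c['pixels'].shape[0]/2/np.tan(np.radians(float(c['vfov']))/2);return f,float(c['cx']),float(c['cy']),c['R'],c['t']
def onplane(c,uv,z):
    f,cx,cy,R,t=cam(c);uv=np.atleast_2d(uv).astype(float)
    d=np.c_[(uv[:,0]-cx)/f,(uv[:,1]-cy)/f,np.ones(len(uv))]@R
    o=-R.T@t;return o+d*((z-o[2])/d[:,2])[:,None]
def cloud(c):
    f,cx,cy,R,t=cam(c);h,w=c['z_map'].shape;u,v=np.meshgrid(np.arange(w),np.arange(h));z=c['z_map']
    P=np.stack([(u-cx)/f*z,(v-cy)/f*z,z],-1);return (P-t)@R
def proj(c,X):
    f,cx,cy,R,t=cam(c);p=np.atleast_2d(X)@R.T+t;return np.c_[f*p[:,0]/p[:,2]+cx,f*p[:,1]/p[:,2]+cy]
E
python3 - <<'E'
from h import *
for n in["scene","side"]:
    c=dict(np.load(n+"0.npz"));P=cloud(c);hsv=cv2.cvtColor(c['pixels'],cv2.COLOR_RGB2HSV)
    H,S,V=[hsv[...,i].astype(int) for i in range(3)]
    roi=np.zeros(H.shape,bool)
    if n=="scene": roi[150:255,180:300]=1
    else: roi[165:255,170:285]=1
    m={'blue':(H>105)&(H<130)&(S>120)&(V>50),'brass':(H>10)&(H<28)&(S>140)&(V>130),'green':(H>45)&(H<85)&(S>100),}
    for k,zz in[('blue',.046),('brass',.055),('green',.11)]:
        M=(m[k]&roi).astype('uint8');cs,_=cv2.findContours(M,0,2)
        for q in cs:
            if cv2.contourArea(q)<15: continue
            mm=np.zeros_like(M);cv2.drawContours(mm,[q],-1,1,-1)
            pts=P[(mm>0)];w=onplane(c,np.argwhere(mm)[:,::-1],zz)
            print(n,k,cv2.contourArea(q),np.argwhere(mm).mean(0)[::-1].round(1),'depth med',np.median(pts,0).round(4),'plane mean',w.mean(0).round(4))
    # wheel-top by depth: z 0.04-0.05 near
    sel=roi&(np.abs(P[...,2]-.046)<.004)&(P[...,1]>.1)
    X=P[sel][:,:2];print(n,'top pts',len(X),X.min(0),X.max(0))
    (cc,r)=cv2.minEnclosingCircle(X.astype('float32').reshape(-1,1,2));print('circ',cc,r)
    sel=roi&(P[...,2]>.095)&(P[...,2]<.14);X=P[sel];print('high',X.min(0),X.max(0))
    sel=roi&(P[...,2]>.05)
    cv2.imwrite(f"pics/{n}crop.png",cv2.resize(c['pixels'][140:280,160:320,::-1],None,fx=5,fy=4.2,interpolation=2)[:600,:800])
E
```

```text
scene blue 63.0 [277.  221.1] depth med [0.4778 0.3662 0.0466] plane mean [0.48   0.3643 0.046 ]
scene blue 199.5 [251.6 217.6] depth med [0.5255 0.3691 0.0464] plane mean [0.5284 0.3755 0.046 ]
scene blue 52.5 [275.4 202.5] depth med [0.5141 0.3066 0.0462] plane mean [0.513  0.3066 0.046 ]
scene blue 30.5 [241.1 197.5] depth med [0.5815 0.324  0.0466] plane mean [0.5831 0.3221 0.046 ]
scene brass 36.5 [234.  215.8] depth med [0.5546 0.3963 0.0539] plane mean [0.5536 0.3984 0.055 ]
scene green 34.0 [208.  166.4] depth med [0.6397 0.3506 0.1159] plane mean [0.6458 0.3409 0.11  ]
scene top pts 2300 [0.46157157 0.2872382 ] [0.66512257 0.43674469]
circ (0.5635069012641907, 0.360686331987381) 0.1020735576748848
high [0.55858257 0.33062428 0.09505708] [0.66605764 0.38206227 0.12644119]
side blue 50.0 [213.5 221.2] depth med [0.5947 0.3868 0.0462] plane mean [0.5951 0.388  0.046 ]
side blue 373.5 [249.2 212.8] depth med [0.5228 0.3597 0.046 ] plane mean [0.5227 0.3613 0.046 ]
side brass 274.0 [230.7 222.7] depth med [0.5591 0.4053 0.0537] plane mean [0.5584 0.4074 0.055 ]
side brass 22.0 [215.7 180.7] depth med [0.5855 0.3572 0.1235] plane mean [0.6002 0.2429 0.055 ]
side green 39.5 [188.3 183. ] depth med [0.6424 0.3498 0.1157] plane mean [0.6444 0.34   0.11  ]
side top pts 1968 [0.46437594 0.28801558] [0.66610475 0.43833844]
circ (0.5652403235435486, 0.3636784553527832) 0.10112513601779938
high [0.56094663 0.33059366 0.09500013] [0.66681185 0.38166788 0.12589283]
```

View pics/sidecrop.png

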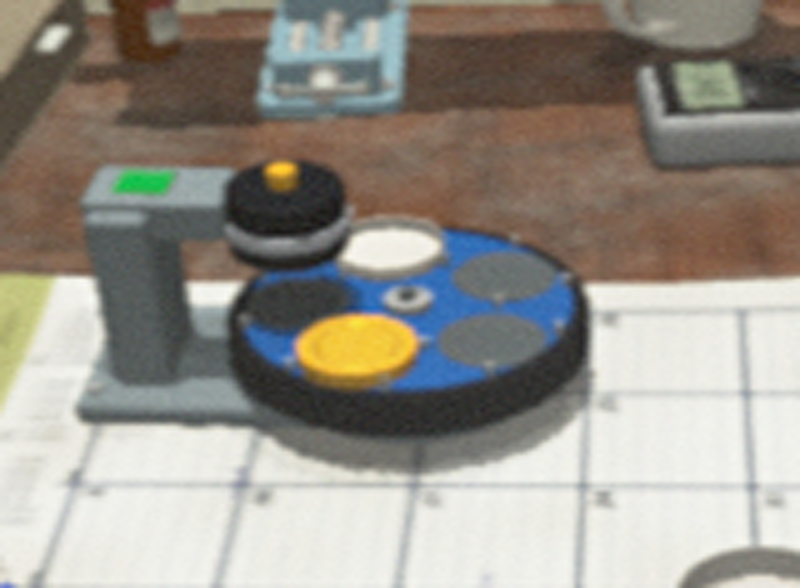

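Run:
```python
from h import *
from scipy.optimize import least_squares
allX=[]
for n in["scene","side"]:
    c=dict(np.load(n+"0.npz"));P=cloud(c)
    sel=(np.abs(P[...,2]-.046)<.003)&(P[...,0]>.43)&(P[...,0]<.6)&(P[...,1]>.27)&(P[...,1]<.46)
    X=P[sel][:,:2].astype('float32');h=cv2.convexHull(X.reshape(-1,1,2))[:,0]
    h=h[h[:,0]<.59]
    r=least_squares(lambda p:np.hypot(*(h-p[:2]).T)-p[2],[.538,.363,.075],loss='soft_l1',f_scale=.001);print(n,'fit',r.x.round(4),len(h))
    r=least_squares(lambda p:np.hypot(*(h-p[:2]).T)-.0755,[.538,.363],loss='soft_l1',f_scale=.001);print(n,'fixed',r.x.round(4))
    S=(P[...,2]>.100)&(P[...,2]<.13)&(P[...,0]>.62)&(P[...,0]<.7)&(P[...,1]>.3)&(P[...,1]<.42)
    q=cv2.minAreaRect(P[S][:,:2].astype('float32').reshape(-1,1,2));print('column rect',q)
    S=(P[...,2]>.12)&(P[...,2]<.13)&(P[...,0]>.54)&(P[...,0]<.63)&(P[...,1]>.3)&(P[...,1]<.42)
    q=cv2.minEnclosingCircle(P[S][:,:2].astype('float32').reshape(-1,1,2));print('head top',q)
    hsv=cv2.cvtColor(c['pixels'],cv2.COLOR_RGB2HSV)
    # objects near the rim on the robot side
    S=(P[...,2]>.008)&(P[...,2]<.15)&(P[...,0]>.34)&(P[...,0]<.46)&(P[...,1]>.2)&(P[...,1]<.6)
    X=P[S];print('near objects',len(X), X.min(0).round(3) if len(X) else '',X.max(0).round(3) if len(X) else '')
    for a in np.arange(.2,.6,.05):
        k=X[(X[:,1]>=a)&(X[:,1]<a+.05)]
        if len(k)>3: print('  y',round(a,2),len(k),k[:,0].min().round(3),k[:,0].max().round(3),k[:,2].max().round(3))
    # boss
    p=proj(c,[[.538,.363,.056]]);print('boss exp px',p)
```

```text
scene fit [0.5371 0.3612 0.0757] 26
scene fixed [0.5369 0.3611]
column rect ((0.6430298686027527, 0.3536257743835449), (0.04499383643269539, 0.04603146016597748), 89.87848663330078)
head top ((0.5827897191047668, 0.3565675616264343), 0.006475143134593964)
near objects 1270 [0.341 0.291 0.008] [0.46  0.6   0.025]
  y 0.3 29 0.341 0.358 0.014
  y 0.35 117 0.351 0.367 0.016
  y 0.4 122 0.358 0.377 0.015
  y 0.45 35 0.364 0.378 0.016
  y 0.5 355 0.373 0.46 0.025
  y 0.55 609 0.373 0.46 0.023
boss exp px [[250.51783079 208.54318393]]
side fit [0.5393 0.3619 0.075 ] 25
side fixed [0.5398 0.3617]
column rect ((0.6435322761535645, 0.35305482149124146), (0.046725932508707047, 0.04502451792359352), 0.4713038206100464)
head top ((0.5861961245536804, 0.3557405173778534), 0.00666041811928153)
near objects 816 [0.34  0.29  0.008] [0.46  0.6   0.024]
  y 0.3 16 0.354 0.363 0.013
  y 0.35 77 0.355 0.371 0.015
  y 0.4 94 0.361 0.378 0.015
  y 0.45 19 0.369 0.379 0.015
  y 0.5 245 0.375 0.459 0.023
  y 0.55 362 0.376 0.46 0.024
boss exp px [[241.52006853 209.3175475 ]]
```

View pics/scenecrop.png

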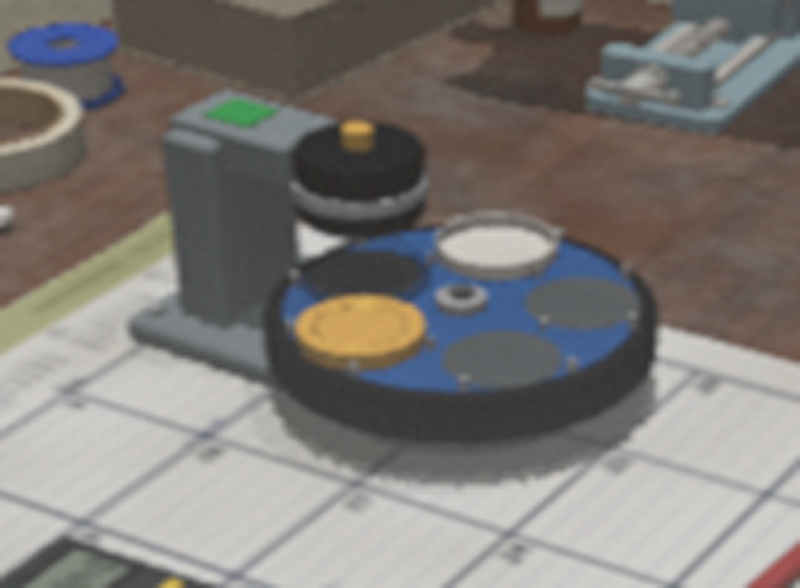

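Wheel axis is at about (0.538, 0.3615). The head's cap is at (0.5845, 0.356), 46.5 mm from the axis against 47 expected, so the changer's x is about -7° from world x. The white dish is on the changer's -y side, so the wheel must turn anticlockwise. I'll push on the robot-side rim, where that means towards world -y, using a corner of the shut fingers. First I go above it.

>>> arm_command(
  rows=[
    [0,-243,-405,0,0,0,-45],
    [0,-243,-405,0,0,0,-45],
    [0,-243,-405,0,0,0,-45],
    [0,-243,-405,0,0,0,-45],
    [0,-243,-405,0,0,0,-45],
    [0,-243,-405,0,0,0,-45],
    [0,-243,-405,0,0,0,-45],
    [0,-243,-405,0,0,0,-45],
    [0,-243,-405,0,0,0,-45],
    [0,-243,-405,0,0,0,-45],
  ],
)

```text
time_s: 1.15
tool_pos: [0.4287, 0.4088, 0.4047]
ee_rot: [[0.704, 0.71, -0.001], [0.71, -0.704, 0.001], [0.0, -0.002, -1.0]]
wrist_force: [0.3, -0.0, 0.5]
grip_width: 0.003
```

>>> arm_command(
  rows=[
    [0,0,0,0,0,0,0],
    [0,0,0,0,0,0,0],
    [0,0,0,0,0,0,0],
  ],
)

```text
time_s: 1.45
tool_pos: [0.4328, 0.4039, 0.4045]
ee_rot: [[0.708, 0.706, 0.0], [0.706, -0.708, -0.001], [-0.0, 0.0, -1.0]]
wrist_force: [-0.1, 0.1, -0.0]
grip_width: 0.005
```

Run:
```python
from plant import arm, read_camera
import cv2,numpy as np
s=arm.read_state();print(s['time_s'],s['tool_pos'],np.round(s['ee_rot'],3).tolist(),s['grip_width'],s['wrist_force'],s['qpos'])
for n in["side","wrist"]:
    c=read_camera(n);cv2.imwrite(f"pics/{n}1.png",c['pixels'][:,:,::-1]);np.savez(f"{n}1.npz",**c)
```

```text
1.45 [0.43279907 0.40390289 0.40454692] [[0.708, 0.706, 0.0], [0.706, -0.708, -0.001], [-0.0, 0.0, -1.0]] 0.005461322313170445 [-0.07386642  0.10367531 -0.01734092] [-36.69220652  17.53628705 -15.42357422 102.1429322    5.28210366
  61.04920144  -9.09270351]
```

View pics/wrist1.png

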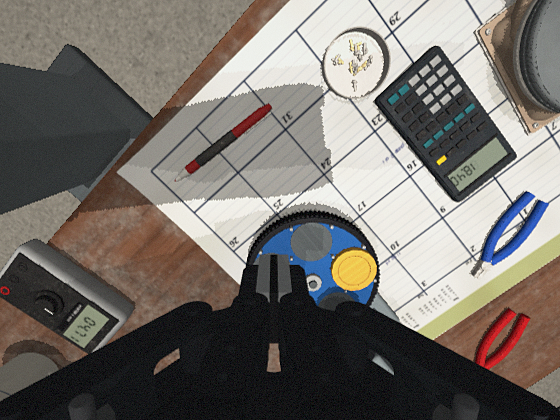

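View pics/side1.png

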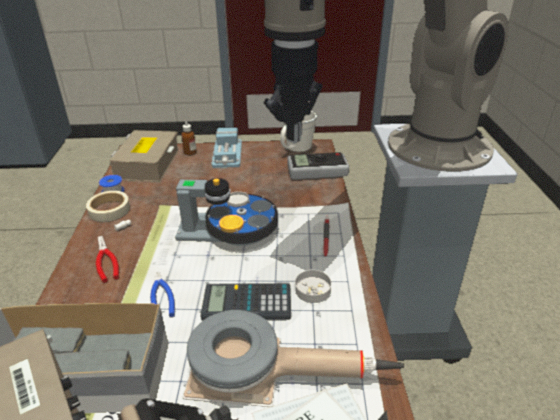

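The wrist picture shows the shut fingertips at about (272,280) and the wheel at (314,260), with brass at (354,270). The side picture shows the gripper clear above the robot-side rim. Next I go down beside it.

>>> arm_command(
  rows=[
    [0,0,0,45,0,0,0],
    [0,0,0,90,0,0,0],
    [0,0,0,135,0,0,0],
    [0,0,0,170,0,0,0],
    [0,0,0,190,0,0,0],
    [0,0,0,199,0,0,0],
    [0,0,0,199,0,0,0],
    [0,0,0,199,0,0,0],
  ],
)

```text
time_s: 2.35
tool_pos: [0.4325, 0.4051, 0.2068]
ee_rot: [[0.708, 0.707, 0.001], [0.707, -0.708, 0.001], [0.001, 0.0, -1.0]]
wrist_force: [0.9, 0.5, 1.7]
grip_width: 0.002
```

Run:
```python
from plant import arm, read_camera
import cv2,numpy as np
s=arm.read_state();print(s['time_s'],s['tool_pos'],s['wrist_force'])
for n in["side","wrist","scene"]:
    c=read_camera(n);cv2.imwrite(f"pics/{n}2.png",c['pixels'][:,:,::-1] if n=='wrist' else cv2.resize(c['pixels'][140:280,160:360,::-1],None,fx=4,fy=4));np.savez(f"{n}2.npz",**c)
```

```text
2.35 [0.43253358 0.40507323 0.20679101] [0.89567812 0.45646513 1.67629454]
```

View pics/wrist2.png

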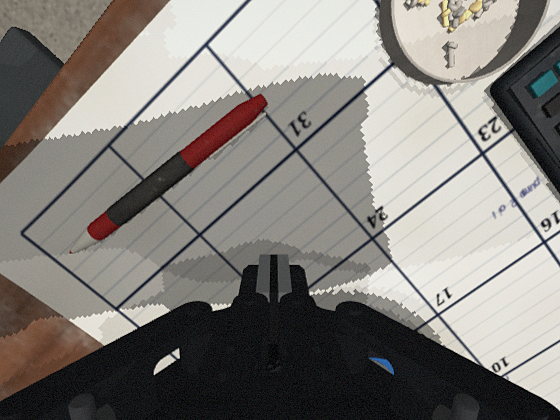

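View pics/side2.png

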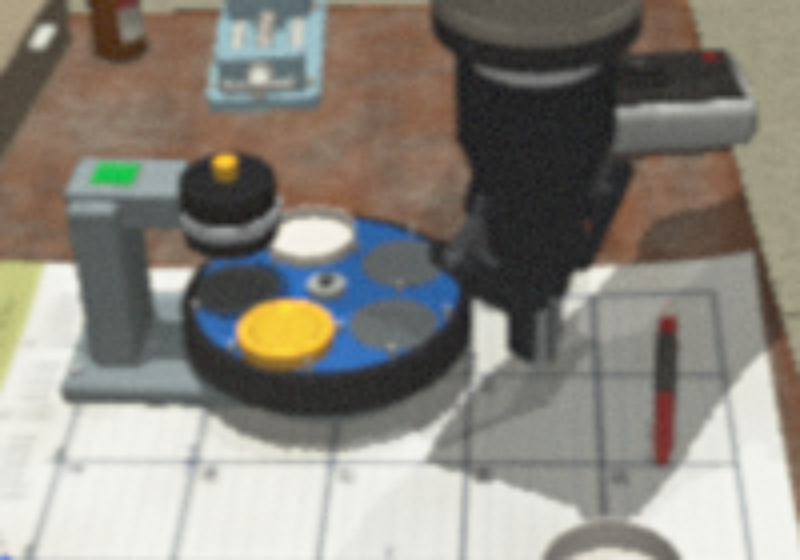

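Run:
```python
from h import *
t=np.array([.4325,.4051]);a=np.array([.708,.707]);b=np.array([.707,-.708])
for n in["side2","scene2","wrist2"]:
    c=dict(np.load(n+".npz"));P=cloud(c);X=P[(P[...,2]>.02)&(P[...,2]<.2)].reshape(-1,3)
    d=X[:,:2]-t;X=X[np.hypot(*d.T)<.085];d=X[:,:2]-t;u=d@a;v=d@b;r=np.hypot(X[:,0]-.5383,X[:,1]-.3615)
    k=(r>.08);
    print(n,k.sum())
    for z0 in np.arange(.02,.15,.01):
        m=k&(X[:,2]>=z0)&(X[:,2]<z0+.01)
        if m.sum()>2: print(round(z0,3),m.sum(),'jaw',u[m].min().round(3),u[m].max().round(3),'y',v[m].min().round(3),v[m].max().round(3))
```

```text
side2 2158
0.03 18 jaw -0.011 0.012 y -0.011 0.004
0.04 52 jaw -0.011 0.018 y -0.011 0.008
0.05 50 jaw -0.005 0.016 y -0.012 0.008
0.06 48 jaw -0.008 0.016 y -0.011 0.006
0.07 41 jaw -0.024 0.031 y -0.014 -0.005
0.08 137 jaw -0.037 0.04 y -0.014 0.011
0.09 117 jaw -0.043 0.048 y -0.016 0.015
0.1 154 jaw -0.051 0.055 y -0.018 0.017
0.11 172 jaw -0.056 0.063 y -0.019 0.012
0.12 239 jaw -0.059 0.064 y -0.019 0.015
0.13 199 jaw -0.046 0.057 y -0.021 0.007
0.14 108 jaw -0.01 0.045 y -0.019 0.012
scene2 3170
0.03 14 jaw -0.006 0.008 y -0.013 -0.005
0.04 68 jaw -0.012 0.015 y -0.014 0.006
0.05 76 jaw -0.013 0.015 y -0.013 0.007
0.06 81 jaw -0.013 0.015 y -0.014 0.008
0.07 77 jaw -0.028 0.029 y -0.016 0.001
0.08 223 jaw -0.034 0.037 y -0.017 0.01
0.09 212 jaw -0.047 0.045 y -0.017 0.012
0.1 231 jaw -0.051 0.051 y -0.019 0.011
0.11 255 jaw -0.06 0.06 y -0.021 0.008
0.12 380 jaw -0.061 0.062 y -0.022 0.012
0.13 298 jaw -0.052 0.056 y -0.023 0.007
0.14 259 jaw -0.041 0.043 y -0.022 0.008
wrist2 48567
0.03 29 jaw -0.006 0.007 y -0.011 -0.01
0.04 547 jaw -0.013 0.014 y -0.011 -0.006
0.05 723 jaw -0.013 0.014 y -0.011 -0.005
0.06 678 jaw -0.013 0.014 y -0.011 -0.005
0.07 1404 jaw -0.028 0.03 y -0.014 0.013
0.08 4634 jaw -0.037 0.038 y -0.014 0.012
0.09 7038 jaw -0.045 0.047 y -0.017 0.01
0.1 9873 jaw -0.054 0.055 y -0.018 0.009
0.11 13213 jaw -0.061 0.062 y -0.018 0.005
0.12 8978 jaw -0.06 0.062 y -0.021 -0.007
0.13 528 jaw -0.018 0.019 y -0.021 -0.018
```

```bash
cat >> h.py <<'E'
C0=np.array([.5383,.3615])
def centre(phi,p,C=C0):   # tool xy for the finger corner on rim at world angle phi(deg), pressed in p (m)
    e=np.array([np.cos(np.radians(phi)),np.sin(np.radians(phi))]);return C+e*(.0765-p)-np.array([.017,.0014])
def totool(d): return 1000*np.array([.7071*(d[0]+d[1]),.7071*(d[0]-d[1])])
E
python3 - <<'E'
from h import *
s=np.array([.4325,.4045])
for p in[-.004,-.001,.001,.003]: print(p,centre(155,p).round(4),totool(centre(155,p)-s).round(1))
E
```

```text
-0.004 [0.4483 0.3941] [ 3.9 18.5]
-0.001 [0.4511 0.3929] [ 4.9 21.4]
0.001 [0.4529 0.392 ] [ 5.6 23.2]
0.003 [0.4547 0.3912] [ 6.3 25.1]
```

The fingers are slim (±14 mm) up to z = 70 mm, above the disc tops at 55 mm. Lowering by 5 mm more still clears them. I'll close in on the rim and check the force.

>>> arm_command(
  rows=[
    [0,0,0,5,0,0,0],
    [0,4,18.5,5,0,0,0],
    [0,4,18.5,5,0,0,0],
    [0,5,21.5,5,0,0,0],
    [0,5,21.5,5,0,0,0],
  ],
)

```text
time_s: 3.0
tool_pos: [0.4507, 0.3934, 0.2008]
ee_rot: [[0.707, 0.707, 0.0], [0.707, -0.707, 0.0], [0.0, -0.0, -1.0]]
wrist_force: [-0.0, 0.5, 0.7]
grip_width: -0.0
```

>>> arm_command(
  rows=[
    [0,0.6,1.8,0,0,0,0],
    [0,0.6,1.8,0,0,0,0],
    [0,0.6,1.8,0,0,0,0],
  ],
)

```text
time_s: 3.3
tool_pos: [0.4523, 0.3926, 0.2008]
ee_rot: [[0.707, 0.707, -0.0], [0.707, -0.707, 0.0], [0.0, -0.0, -1.0]]
wrist_force: [0.7, 0.7, 0.2]
grip_width: 0.004
```

>>> arm_command(
  rows=[
    [0,0.6,1.8,0,0,0,0],
    [0,0.6,1.8,0,0,0,0],
    [0,0.6,1.8,0,0,0,0],
  ],
)

```text
time_s: 3.6
tool_pos: [0.4542, 0.3916, 0.2007]
ee_rot: [[0.707, 0.707, 0.0], [0.707, -0.707, 0.0], [0.0, -0.0, -1.0]]
wrist_force: [0.6, -0.2, -0.9]
grip_width: 0.002
```

>>> arm_command(
  rows=[
    [0,0.6,1.8,0,0,0,0],
    [0,0.6,1.8,0,0,0,0],
    [0,0.6,1.8,0,0,0,0],
  ],
)

```text
time_s: 3.9
tool_pos: [0.4559, 0.3907, 0.2007]
ee_rot: [[0.707, 0.707, -0.0], [0.707, -0.707, -0.0], [-0.0, -0.0, -1.0]]
wrist_force: [0.4, 0.3, -0.2]
grip_width: 0.0
```

>>> arm_command(
  rows=[
    [0,0.6,1.8,0,0,0,0],
    [0,0.6,1.8,0,0,0,0],
    [0,0.6,1.8,0,0,0,0],
  ],
)

```text
time_s: 4.2
tool_pos: [0.4566, 0.3905, 0.2006]
ee_rot: [[0.706, 0.708, -0.001], [0.708, -0.706, 0.0], [-0.001, -0.001, -1.0]]
wrist_force: [-6.0, 3.2, 1.6]
grip_width: -0.005
```

Run:
```python
from plant import arm, read_camera
import cv2,numpy as np
for n in["side","scene"]:
    c=read_camera(n);cv2.imwrite(f"pics/{n}3.png",cv2.resize(c['pixels'][140:280,180:340,::-1],None,fx=4,fy=4,interpolation=2));np.savez(f"{n}3.npz",**c)
```

```text
(no output)
```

View pics/side3.png

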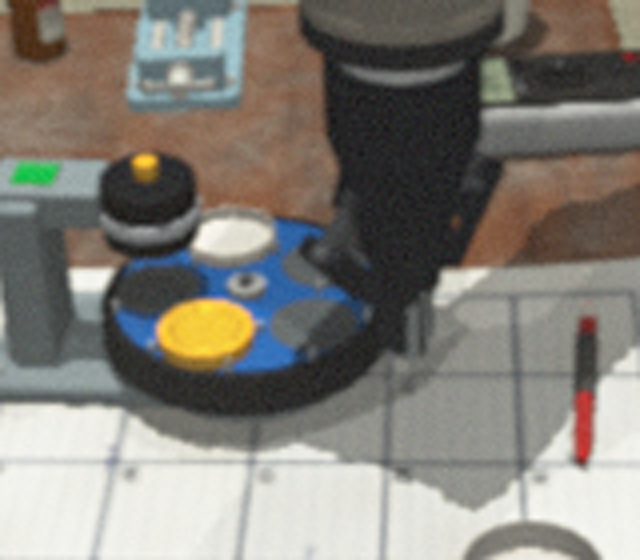

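View pics/scene3.png

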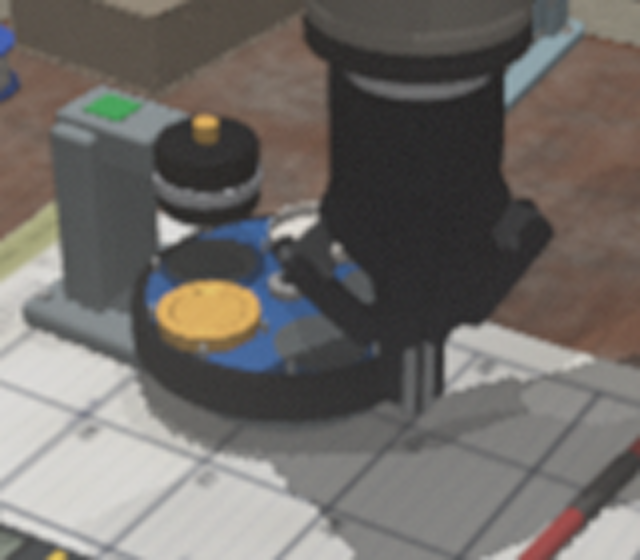

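Contact is made: 6.8 N along the radius, 5 to 6 mm further in than my corner estimate. The dish and brass are untouched. Next I compute the arc from here.

Run:
```python
from h import *
s=centre(155,.007)
for i,phi in enumerate(np.arange(155,216,2.5)):
    p=.007+.001*min(1,i/2); print(phi,totool(centre(phi,p)-s).round(1))
```

```text
155.0 [0. 0.]
157.5 [-2.6  1.6]
160.0 [-5.2  3.2]
162.5 [-7.9  4.5]
165.0 [-10.5   6. ]
167.5 [-13.    7.5]
170.0 [-15.5   9.2]
172.5 [-17.9  11. ]
175.0 [-20.3  12.8]
177.5 [-22.5  14.8]
180.0 [-24.7  16.9]
182.5 [-26.7  19. ]
185.0 [-28.7  21.3]
187.5 [-30.6  23.6]
190.0 [-32.3  26. ]
192.5 [-34.   28.5]
195.0 [-35.6  31.1]
197.5 [-37.   33.7]
200.0 [-38.3  36.4]
202.5 [-39.5  39.1]
205.0 [-40.6  41.9]
207.5 [-41.6  44.7]
210.0 [-42.4  47.6]
212.5 [-43.1  50.5]
215.0 [-43.7  53.4]
```

>>> arm_command(
  rows=[
    [0,-2.6,1.6,0,0,0,0],
    [0,-5.2,3.2,0,0,0,0],
    [0,-7.9,4.5,0,0,0,0],
    [0,-10.5,6,0,0,0,0],
  ],
)

```text
time_s: 4.7
tool_pos: [0.4532, 0.3799, 0.2008]
ee_rot: [[0.706, 0.709, -0.001], [0.709, -0.706, 0.003], [0.001, -0.002, -1.0]]
wrist_force: [-5.7, 10.3, -2.3]
grip_width: 0.001
```

Run:
```python
from plant import arm, read_camera
import cv2,numpy as np
for n in["side"]:
    c=read_camera(n);cv2.imwrite(f"pics/{n}4.png",cv2.resize(c['pixels'][140:280,180:340,::-1],None,fx=4,fy=4,interpolation=2))
```

```text
(no output)
```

View pics/side4.png

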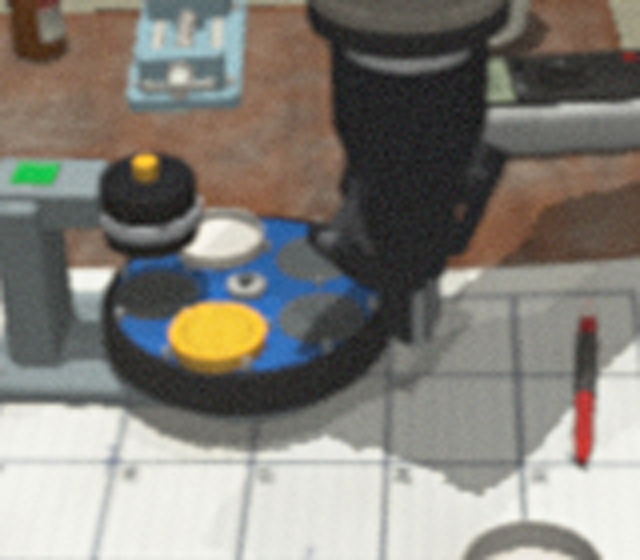

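The wheel is turning with the finger: brass has gone from (205,332) to (218,335) in the crop. I carry on along the arc.

>>> arm_command(
  rows=[
    [0,-2.5,1.5,0,0,0,0],
    [0,-5,3.2,0,0,0,0],
    [0,-7.4,5,0,0,0,0],
    [0,-9.8,6.8,0,0,0,0],
    [0,-12,8.8,0,0,0,0],
  ],
)

```text
time_s: 5.25
tool_pos: [0.4511, 0.3647, 0.2008]
ee_rot: [[0.706, 0.708, -0.001], [0.708, -0.706, 0.001], [0.0, -0.002, -1.0]]
wrist_force: [-8.0, 8.2, 1.9]
grip_width: 0.001
```

Run:
```python
from plant import arm, read_camera
import cv2,numpy as np
for n in["side"]:
    c=read_camera(n);cv2.imwrite(f"pics/{n}5.png",cv2.resize(c['pixels'][140:280,180:340,::-1],None,fx=4,fy=4,interpolation=2))
```

```text
(no output)
```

View pics/side5.png

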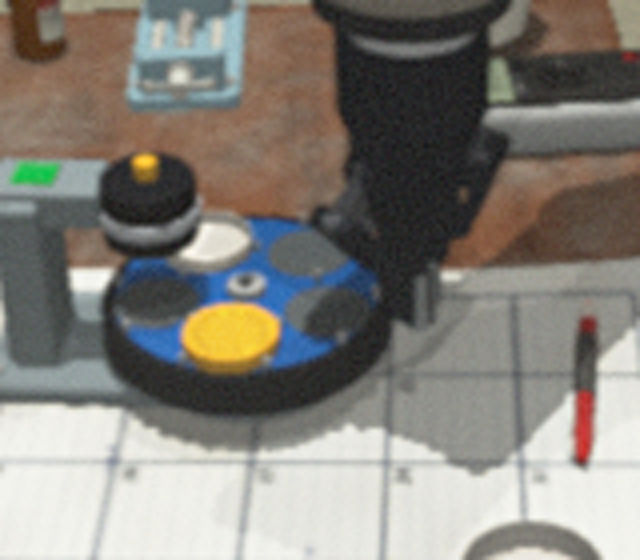

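The wheel is now about 20° round and the discs are still in their pockets.

>>> arm_command(
  rows=[
    [0,-2.2,2.1,0,0,0,0],
    [0,-4.2,4.2,0,0,0,0],
    [0,-6.2,6.5,0,0,0,0],
    [0,-8.1,8.8,0,0,0,0],
    [0,-9.8,11.2,0,0,0,0],
    [0,-11.5,13.7,0,0,0,0],
  ],
)

```text
time_s: 5.9
tool_pos: [0.4515, 0.3472, 0.2006]
ee_rot: [[0.705, 0.709, -0.003], [0.709, -0.705, 0.001], [-0.001, -0.003, -1.0]]
wrist_force: [-14.8, 7.7, 3.3]
grip_width: 0.001
```

Run:
```python
from plant import arm, read_camera
import cv2,numpy as np
for n in["side"]:
    c=read_camera(n);cv2.imwrite(f"pics/{n}6.png",cv2.resize(c['pixels'][140:280,180:340,::-1],None,fx=4,fy=4,interpolation=2))
```

```text
(no output)
```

View pics/side6.png

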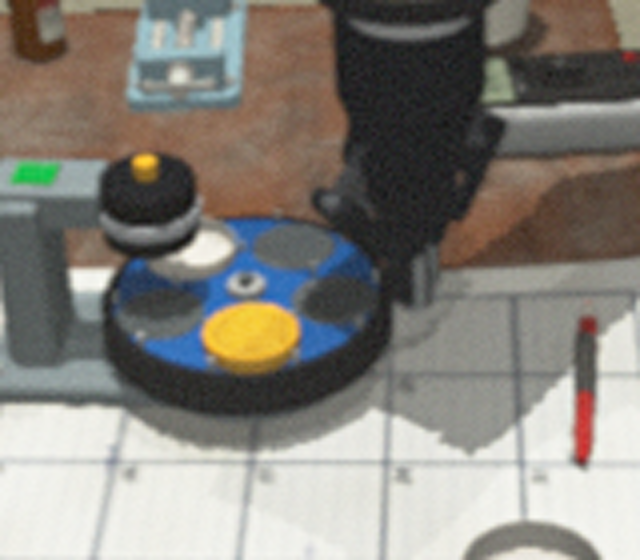

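Brass is now at (251,337), about 33° round. I keep going, pressing slightly less.

>>> arm_command(
  rows=[
    [0,-2,2.4,0,0,0,0],
    [0,-4,4.8,0,0,0,0],
    [0,-5.2,7.5,0,0,0,0],
    [0,-6.4,10.2,0,0,0,0],
    [0,-7.5,13,0,0,0,0],
    [0,-8.5,15.8,0,0,0,0],
  ],
)

```text
time_s: 6.55
tool_pos: [0.456, 0.329, 0.2002]
ee_rot: [[0.705, 0.709, -0.005], [0.709, -0.705, -0.002], [-0.005, -0.002, -1.0]]
wrist_force: [-23.1, -0.7, 11.0]
grip_width: -0.001
```

Run:
```python
from plant import arm, read_camera
import cv2,numpy as np
for n in["side"]:
    c=read_camera(n);cv2.imwrite(f"pics/{n}7.png",cv2.resize(c['pixels'][140:280,180:340,::-1],None,fx=4,fy=4,interpolation=2))
```

```text
(no output)
```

View pics/side7.png

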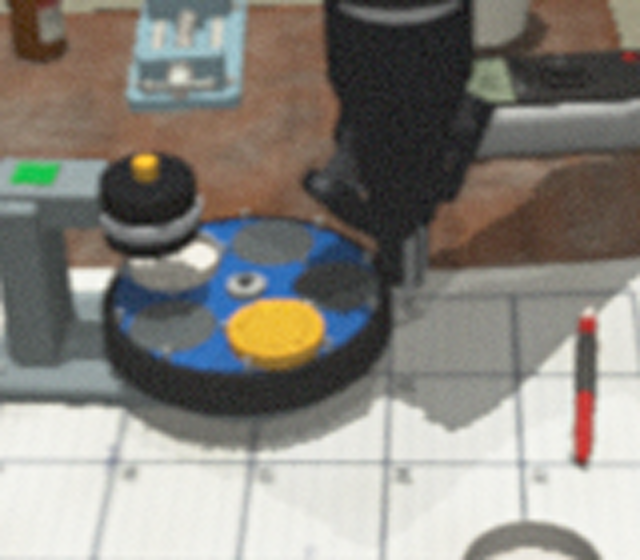

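Brass is at (276,332), about 48° round and past the 36° point, so the wheel will snap on by itself. I back straight off along the radius.

>>> arm_command(
  rows=[
    [0,-4,-1.5,0,0,0,0],
    [0,-12,-4,0,0,0,0],
    [0,-25,-9,0,0,0,0],
    [0,-28,-10,0,0,0,0],
    [0,-28,-10,0,0,0,0],
    [0,-28,-10,-30,0,0,0],
    [0,-28,-10,-80,0,0,0],
    [0,-28,-10,-130,0,0,0],
    [0,-28,-10,-150,0,0,0],
    [0,-28,-10,-150,0,0,0],
  ],
)

```text
time_s: 7.6
tool_pos: [0.433, 0.3165, 0.3544]
ee_rot: [[0.708, 0.707, 0.005], [0.707, -0.708, 0.004], [0.006, 0.001, -1.0]]
wrist_force: [0.5, -0.9, 0.3]
grip_width: 0.002
```

>>> arm_command(
  rows=[
    [0,0,0,0,0,0,0],
    [0,0,0,0,0,0,0],
    [0,0,0,0,0,0,0],
    [0,0,0,0,0,0,0],
    [0,0,0,0,0,0,0],
  ],
)

```text
time_s: 8.1
tool_pos: [0.4319, 0.3158, 0.3501]
ee_rot: [[0.707, 0.707, -0.001], [0.707, -0.707, -0.001], [-0.001, -0.0, -1.0]]
wrist_force: [0.4, 0.4, 0.1]
grip_width: -0.0
```

Run:
```python
from plant import arm, read_camera
from h import *
s=arm.read_state();print(s['time_s'],s['tool_pos'],s['wrist_force'])
for n in["side","scene"]:
    c=read_camera(n);cv2.imwrite(f"pics/{n}8.png",cv2.resize(c['pixels'][140:280,160:360,::-1],None,fx=4,fy=4,interpolation=2))
    P=cloud(c);hsv=cv2.cvtColor(c['pixels'],cv2.COLOR_RGB2HSV);H,S,V=[hsv[...,i].astype(int) for i in range(3)]
    near=(np.hypot(P[...,0]-.5383,P[...,1]-.3615)<.08)&(P[...,2]>.04)&(P[...,2]<.065)
    for k,m in[('brass',(H>10)&(H<28)&(S>140)&(V>110)),('white',(S<60)&(V>110))]:
        X=P[m&near&(P[...,2]>.05)] if k=='brass' else P[m&near]
        if not len(X): continue
        cc,r=cv2.minEnclosingCircle(X[:,:2].astype('float32').reshape(-1,1,2));d=np.array(cc)-C0
        print(n,k,len(X),np.round(cc,4),round(r,4),'ang',np.degrees(np.arctan2(d[1],d[0])).round(1),'rad',np.hypot(*d).round(4),'z',np.median(X[:,2]).round(4))
```

```text
8.1 [0.43188427 0.31582468 0.350149  ] [0.42447614 0.37342461 0.12520498]
side brass 285 [0.5166 0.4005] 0.0256 ang 119.0 rad 0.0446 z 0.0537
side white 707 [0.5401 0.354 ] 0.076 ang -76.4 rad 0.0077 z 0.047
scene brass 99 [0.5149 0.3992] 0.0219 ang 121.8 rad 0.0443 z 0.0538
scene white 317 [0.5396 0.3574] 0.0728 ang -72.0 rad 0.0044 z 0.0492
```

View pics/side8.png

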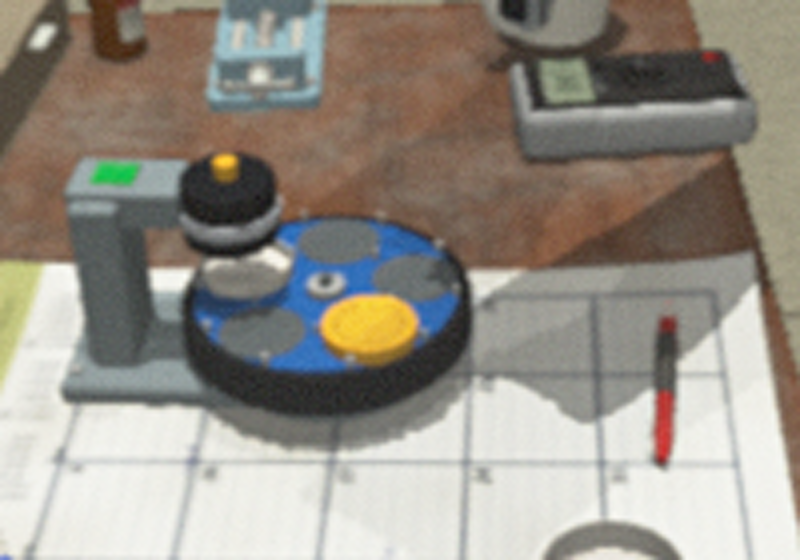

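View pics/scene8.png

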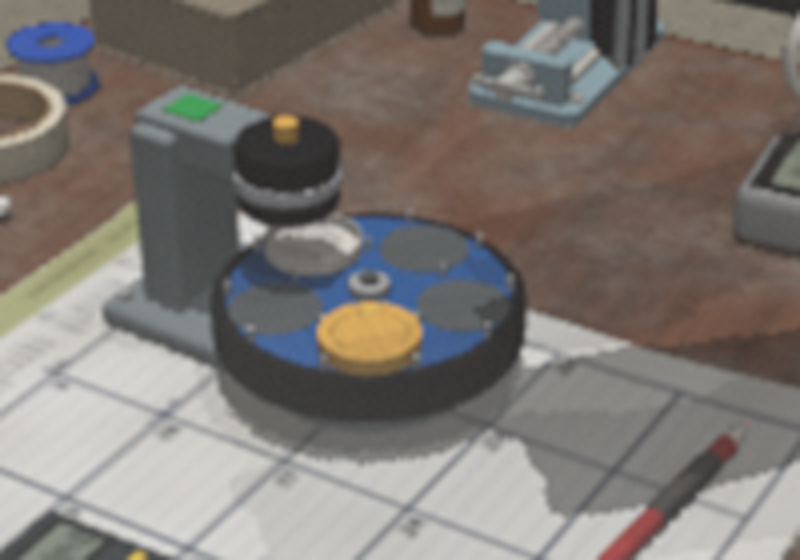

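Brass is at about 120° in world where a full click should bring it to about 137°, so the wheel may still be settling. I'll wait and measure again.

>>> arm_command(
  rows=[
    [0,0,0,0,0,0,0],
    [0,0,0,0,0,0,0],
    [0,0,0,0,0,0,0],
    [0,0,0,0,0,0,0],
    [0,0,0,0,0,0,0],
    [0,0,0,0,0,0,0],
    [0,0,0,0,0,0,0],
    [0,0,0,0,0,0,0],
    [0,0,0,0,0,0,0],
    [0,0,0,0,0,0,0],
  ],
)

```text
time_s: 9.2
tool_pos: [0.4319, 0.3158, 0.3507]
ee_rot: [[0.707, 0.707, -0.0], [0.707, -0.707, 0.0], [0.0, -0.0, -1.0]]
wrist_force: [-0.4, 0.0, -0.1]
grip_width: 0.003
```

```bash
cat > m.py <<'E'
from plant import arm, read_camera
from h import *
import sys
k=sys.argv[1]
def meas(n,c):
    P=cloud(c);hsv=cv2.cvtColor(c['pixels'],cv2.COLOR_RGB2HSV);H,S,V=[hsv[...,i].astype(int) for i in range(3)]
    near=(np.hypot(P[...,0]-.5383,P[...,1]-.3615)<.08)&(P[...,2]>.05)&(P[...,2]<.06)
    X=P[near&(H>10)&(H<28)&(S>130)&(V>90)]
    cc,r=cv2.minEnclosingCircle(X[:,:2].astype('float32').reshape(-1,1,2));d=np.array(cc)-C0
    print(n,'brass',len(X),np.round(cc,4),round(r,4),'ang',np.degrees(np.arctan2(d[1],d[0])).round(1),'rad',np.hypot(*d).round(4))
    X=P[near&(S<60)&(X is not None)]
    cc,r=cv2.minEnclosingCircle(X[:,:2].astype('float32').reshape(-1,1,2)); print('   grey>50mm',len(X),X.mean(0).round(4))
print(arm.read_state()['time_s'])
for n in["side","scene"]:
    meas(n+' start',dict(np.load(n+"0.npz")))
    c=read_camera(n);cv2.imwrite(f"pics/{n}{k}.png",cv2.resize(c['pixels'][140:280,160:360,::-1],None,fx=4,fy=4,interpolation=2));meas(n,c)
E
python3 m.py 9
```

```text
9.2
side start brass 298 [0.5585 0.4026] 0.0256 ang 63.8 rad 0.0458
   grey>50mm 138 [0.5428 0.3361 0.0526]
side brass 285 [0.5108 0.3987] 0.0253 ang 126.4 rad 0.0463
   grey>50mm 143 [0.5584 0.3602 0.0527]
scene start brass 270 [0.5557 0.4044] 0.0232 ang 68.0 rad 0.0463
   grey>50mm 201 [0.5422 0.3358 0.0529]
scene brass 274 [0.5077 0.3993] 0.0241 ang 128.9 rad 0.0486
   grey>50mm 185 [0.5549 0.3598 0.0528]
```

View pics/side9.png

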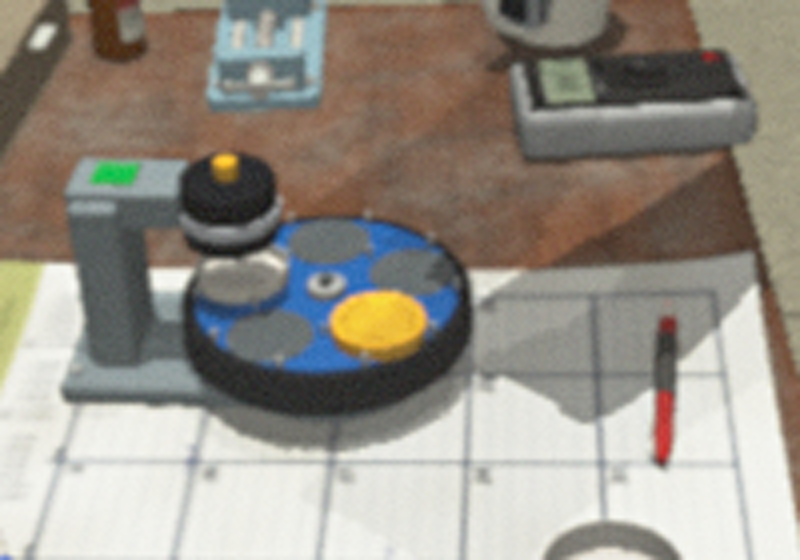

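Still creeping: the turn is now about 62°. I'll wait longer.

>>> arm_command(
  rows=[
    [0,0,0,0,0,0,0],
    [0,0,0,0,0,0,0],
    [0,0,0,0,0,0,0],
    [0,0,0,0,0,0,0],
    [0,0,0,0,0,0,0],
    [0,0,0,0,0,0,0],
    [0,0,0,0,0,0,0],
    [0,0,0,0,0,0,0],
    [0,0,0,0,0,0,0],
    [0,0,0,0,0,0,0],
  ],
)

```text
time_s: 10.3
tool_pos: [0.4319, 0.3158, 0.3507]
ee_rot: [[0.707, 0.707, -0.0], [0.707, -0.707, 0.0], [-0.0, -0.0, -1.0]]
wrist_force: [-0.3, 0.8, 0.1]
grip_width: -0.0
```

>>> arm_command(
  rows=[
    [0,0,0,0,0,0,0],
    [0,0,0,0,0,0,0],
    [0,0,0,0,0,0,0],
    [0,0,0,0,0,0,0],
    [0,0,0,0,0,0,0],
    [0,0,0,0,0,0,0],
    [0,0,0,0,0,0,0],
    [0,0,0,0,0,0,0],
    [0,0,0,0,0,0,0],
    [0,0,0,0,0,0,0],
  ],
)

```text
time_s: 11.3
tool_pos: [0.4319, 0.3158, 0.3507]
ee_rot: [[0.707, 0.707, -0.0], [0.707, -0.707, -0.0], [-0.0, -0.0, -1.0]]
wrist_force: [0.9, -0.6, 0.2]
grip_width: 0.003
```

```bash
python3 m.py 10
```

```text
11.3
side start brass 298 [0.5585 0.4026] 0.0256 ang 63.8 rad 0.0458
   grey>50mm 138 [0.5428 0.3361 0.0526]
side brass 279 [0.5073 0.395 ] 0.0252 ang 132.8 rad 0.0456
   grey>50mm 141 [0.5654 0.365  0.0526]
scene start brass 270 [0.5557 0.4044] 0.0232 ang 68.0 rad 0.0463
   grey>50mm 201 [0.5422 0.3358 0.0529]
scene brass 276 [0.5042 0.3948] 0.0241 ang 135.7 rad 0.0477
   grey>50mm 201 [0.5585 0.3623 0.0527]
```

>>> arm_command(
  rows=[
    [0,0,0,0,0,0,0],
    [0,0,0,0,0,0,0],
    [0,0,0,0,0,0,0],
    [0,0,0,0,0,0,0],
    [0,0,0,0,0,0,0],
    [0,0,0,0,0,0,0],
    [0,0,0,0,0,0,0],
    [0,0,0,0,0,0,0],
    [0,0,0,0,0,0,0],
    [0,0,0,0,0,0,0],
  ],
)

```text
time_s: 12.4
tool_pos: [0.4319, 0.3158, 0.3507]
ee_rot: [[0.707, 0.707, -0.0], [0.707, -0.707, 0.0], [-0.0, -0.0, -1.0]]
wrist_force: [-0.3, -0.3, 0.6]
grip_width: -0.001
```

>>> arm_command(
  rows=[
    [0,0,0,0,0,0,0],
    [0,0,0,0,0,0,0],
    [0,0,0,0,0,0,0],
    [0,0,0,0,0,0,0],
    [0,0,0,0,0,0,0],
    [0,0,0,0,0,0,0],
    [0,0,0,0,0,0,0],
    [0,0,0,0,0,0,0],
    [0,0,0,0,0,0,0],
    [0,0,0,0,0,0,0],
  ],
)

```text
time_s: 13.4
tool_pos: [0.4319, 0.3158, 0.3507]
ee_rot: [[0.707, 0.707, -0.0], [0.707, -0.707, 0.0], [0.0, -0.0, -1.0]]
wrist_force: [1.0, -0.1, -0.8]
grip_width: -0.003
```

```bash
python3 m.py 11
```

```text
13.4
side start brass 298 [0.5585 0.4026] 0.0256 ang 63.8 rad 0.0458
   grey>50mm 138 [0.5428 0.3361 0.0526]
side brass 280 [0.5061 0.3931] 0.0252 ang 135.6 rad 0.0451
   grey>50mm 135 [0.5675 0.3633 0.0526]
scene start brass 270 [0.5557 0.4044] 0.0232 ang 68.0 rad 0.0463
   grey>50mm 201 [0.5422 0.3358 0.0529]
scene brass 272 [0.5025 0.3935] 0.0239 ang 138.2 rad 0.048
   grey>50mm 217 [0.5575 0.3622 0.0528]
```

View pics/side11.png

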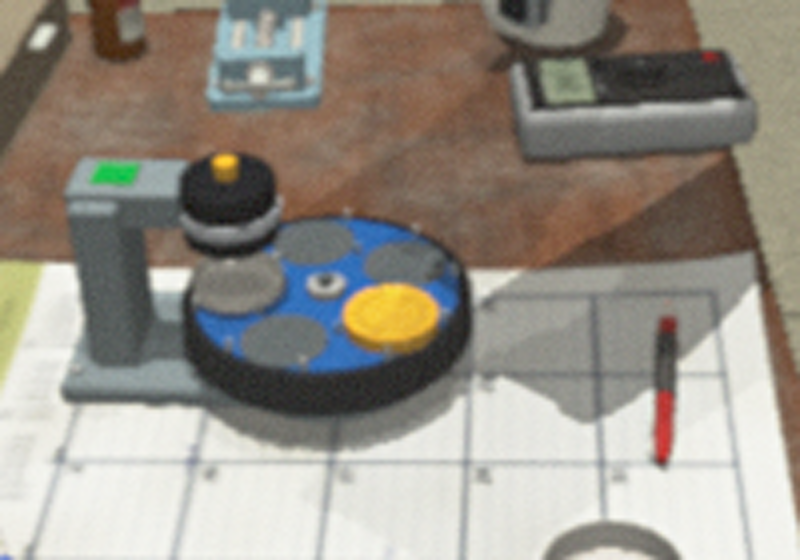

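The turn is now 70 to 72° and slowing. I'll wait a few more seconds and check once more.

>>> arm_command(
  rows=[
    [0,0,0,0,0,0,0],
    [0,0,0,0,0,0,0],
    [0,0,0,0,0,0,0],
    [0,0,0,0,0,0,0],
    [0,0,0,0,0,0,0],
    [0,0,0,0,0,0,0],
    [0,0,0,0,0,0,0],
    [0,0,0,0,0,0,0],
    [0,0,0,0,0,0,0],
    [0,0,0,0,0,0,0],
  ],
)

```text
time_s: 14.5
tool_pos: [0.4319, 0.3158, 0.3507]
ee_rot: [[0.707, 0.707, -0.0], [0.707, -0.707, 0.0], [-0.0, -0.0, -1.0]]
wrist_force: [0.0, 0.9, 0.2]
grip_width: -0.002
```

>>> arm_command(
  rows=[
    [0,0,0,0,0,0,0],
    [0,0,0,0,0,0,0],
    [0,0,0,0,0,0,0],
    [0,0,0,0,0,0,0],
    [0,0,0,0,0,0,0],
    [0,0,0,0,0,0,0],
    [0,0,0,0,0,0,0],
    [0,0,0,0,0,0,0],
    [0,0,0,0,0,0,0],
    [0,0,0,0,0,0,0],
  ],
)

```text
time_s: 15.5
tool_pos: [0.4319, 0.3158, 0.3507]
ee_rot: [[0.707, 0.707, -0.0], [0.707, -0.707, 0.0], [-0.0, -0.0, -1.0]]
wrist_force: [0.2, 0.6, -0.5]
grip_width: -0.001
```

>>> arm_command(
  rows=[
    [0,0,0,0,0,0,0],
    [0,0,0,0,0,0,0],
    [0,0,0,0,0,0,0],
    [0,0,0,0,0,0,0],
    [0,0,0,0,0,0,0],
    [0,0,0,0,0,0,0],
    [0,0,0,0,0,0,0],
    [0,0,0,0,0,0,0],
    [0,0,0,0,0,0,0],
    [0,0,0,0,0,0,0],
  ],
)

```text
time_s: 16.5
tool_pos: [0.4319, 0.3158, 0.3507]
ee_rot: [[0.707, 0.707, -0.0], [0.707, -0.707, 0.0], [-0.0, -0.0, -1.0]]
wrist_force: [-0.3, -0.3, -0.4]
grip_width: -0.004
```

```bash
python3 m.py 12
```

```text
16.5
side start brass 298 [0.5585 0.4026] 0.0256 ang 63.8 rad 0.0458
   grey>50mm 138 [0.5428 0.3361 0.0526]
side brass 280 [0.5049 0.3918] 0.0256 ang 137.8 rad 0.0451
   grey>50mm 142 [0.5638 0.364  0.0526]
scene start brass 270 [0.5557 0.4044] 0.0232 ang 68.0 rad 0.0463
   grey>50mm 201 [0.5422 0.3358 0.0529]
scene brass 276 [0.5023 0.3935] 0.0239 ang 138.3 rad 0.0481
   grey>50mm 208 [0.5588 0.3621 0.0529]
```

View pics/scene12.png

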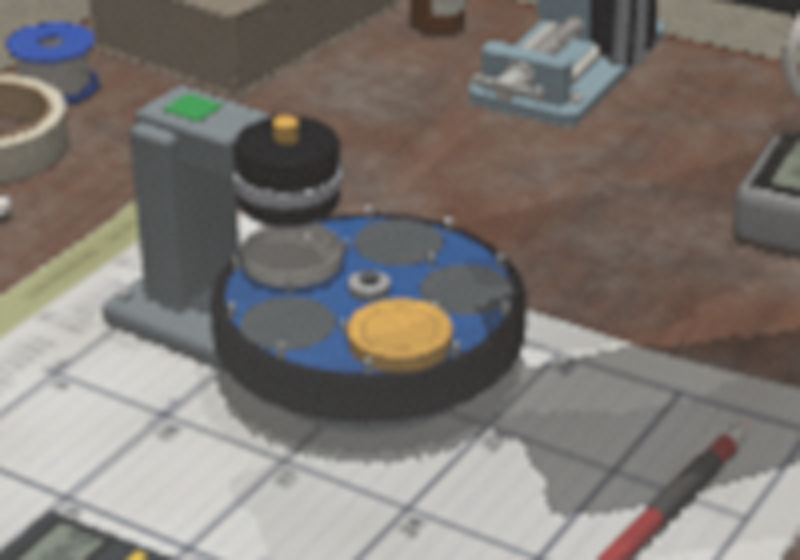

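```bash
python3 -c "
from plant import arm
print(arm.finish_job())"
```

```text
the job is handed in; nothing more can be done
None
```

I turned the wheel one click anticlockwise and handed the job in at 16.5 s, with the white dish standing under the counting head. I pushed the robot-side rim about 48° with a corner of the shut fingers. Then I backed off along the radius and lifted clear, and the detent carried the wheel the rest of the way.

**Turn:** the last two pictures gave 74° (side) and 70° (scene), a mean of 72°. Each is only good to a few degrees. The wheel crept in slowly, and over the last 3 s it moved about 2° in the side view and 0.1° in the scene view, so I took it as settled.

**Discs:** the white dish looks flat under the head, but part of it is hidden, so I did not measure its centre directly. The brass disc is flat in its pocket, 45 to 48 mm from the axis.

**Forces and clearance:** the wrist force readings peaked at about 25 N, all while pushing the rim. I saw no contact with the discs or the head, and nothing else appeared to have moved, though I did not measure the other things. The arm was clear of everything when I handed in.

**One disagreement:** contact with the rim came 5 to 6 mm further in than I had estimated from the pictures. I found it by force instead.

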